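# Uncouple a collimator tube and stow it in its foam case

## Robot

A 6-joint arm with a two-finger parallel gripper is mounted at the origin on the work surface. World frame = base frame: x ahead of the robot, y to its left, z up, the work surface at z = 0. Lengths are in m, angles in degrees, forces in N, time in s.
With the tool pointing down it reaches from about 0.35 to 0.875 m from the base axis. Payload 4.2 kg.
Tool frame: the origin (TCP) lies at the very end of the fingers, on their centre line; the grasp point (between the pads) lies 19 mm behind it; z points along the fingers, y is the line along which they close (so a half turn about z gives the same grasp; the last joint's range is limited). The gripper opens to 87 mm and grips with 3 to 60 N. Pads are 19 mm wide; open, the fingers measure 117 mm over their backs; the gripper's body (75 mm by 190 mm) begins 51 mm behind the grasp point.
Start: joints at [81.337, 22.042, 0.453, 0, -68.411, -14.817], TCP at [0.249, 0.573, 0.223] pointing down, gripper open.
Joint ranges: [-179.83, 179.83], [-69.29, 118.12], [-61.27, 80.66], [-181.25, 117.63], [-171.15, -9.14], [-177.46, 177.46]. Speed limits (degrees/s): [159.86, 159.86, 180, 180, 180, 180].

## Interface

Orientations are given as a 3x3 rotation matrix whose columns are the frame's x, y, z axes.
In Python, from station import * gives the robot as it stands.
- The arm moves only by the shell command python3 -m pendant 'ROWS'. ROWS is JSON, a list of rows, each an object of numbers: "x", "y", "z": the shift along the world's x, y, z normalised to -1 to 1, where 1 is 250 mm; "rx", "ry", "rz": the turn, a rotation vector about the world's x, y, z normalised to -1 to 1, where 1 is 180 degrees; "claw": the opening, from 0 (shut) to 1 (fully open). A call has exactly 8 rows; each row is the pose to reach, as a shift and turn from the pose commanded when the call began, turning the shorter way round; what a row does not reach only later rows make up. A row lasts 1/8 s, in which the tool goes at most 62.5 mm and 10.7 degrees, less where a joint would pass 70% of its speed; a pose out of reach is approached as far as the arm can. A call with a number of a shift or a turn outside -1 to 1 is refused whole. A call with a gripper value outside its range is refused whole. The fingers move at their own pace and stop on an object; the grip force is fixed at half the most. Time passes only in rows, so rows that repeat a pose let the fingers close, or fill a call up. It gives the time, the measured TCP pose, the force, the opening and the grip force at its end, in the units of the state.
- sense(): the state, without advancing time (a new reading comes with each control period).
- capture(name): name is "side" or "top"; returns a dict with "color" (420x560x3 uint8, red, green, blue), "mtx" (3x3 intrinsics, pixels), "k1" (the pictures are not rectified: a ray, as slopes to the right and down, at radius r is drawn at 1 + k1 r^2 times it, then the intrinsics apply), "world_to_cam" (4x4, takes a point from world to camera coordinates). Camera axes: x right, y up, looking along -z (the intrinsics and any distortion apply to the point x, -y, -z); pixel columns grow to the right and rows downward; lengths in m; the calibration is good to about 2 mm. A picture is of the moment at which its call begins. There is no depth.
- finish_job(): hands the job in; it is judged then, once.
Trained networks look in a picture, given as the dict that the camera call returned (one of the last four; its "shot" number tells which), for a name from the list of things; names that differ only in an ending like _2 or _b are one class to them, and where a whole thing is asked for, a point or a joint stands for the part that bears it (a point fixed in the world has none). Each returns a list of dicts, best first, with "conf" (0 to 1); they miss things now and then, are a little off and sometimes report something else, mostly with a low value. They report only what shows in the picture. A call takes as long as a camera call. They do not tell look-alikes from the thing itself.
- search_frame(picture, label): "centre" ([column, row] in pixels, amid what is visible of it).
- regions_of(picture, label): "region" (420x560 bool, what is visible of it) and "centre" ([column, row] in pixels, amid what is visible of it).
The state is a dict: "time_s": time; "joints": joint angles; "joint_velocities": joint speeds; "effort": joint torques, N m; "tcp_pos": TCP position; "ee_rot": TCP orientation; "wrist_force": force on the tool from outside, world axes, zero at the start; "moment": the same for the moment, N m; "gripper_width": opening from 0.0 (shut) to 1.0 (fully open); "gripper_force": force on a finger pad.
Only numpy, scipy, OpenCV 4.12 (cv2) and the standard library are available. Lean on these libraries where they do the work, as an engineer would, in place of code of your own. Each camera call takes 0.05 s, during which the arm holds its last target. There are 200 camera calls.

## Task

Take the black collimator tube with the blue bands off the lamp unit: push the brass sleeve of the quick coupling back towards the lamp unit until the tube is sprung loose, let the sleeve snap fully forward again, then draw the tube out. Press the tube fully home in its matching cutout in the foam of the open case, nipple in the narrow part, without dropping it, and let go; leave the other things on the bench, and the eyepiece in the foam, where they are.

Things in the scene. Friction and masses are not known exactly. Their poses are not given: they have to be found in the camera images.
- station: Lamp unit with its coupling, fixed; place and yaw vary. Origin on the table under the tube. Local x is the coupling's axis, 65 mm above the table, pointing from the tube into the lamp unit (away from the robot, within 0.4 rad). Cream housing at local x 130 to 280 mm, 200 mm wide, 105 mm high. A base plate 64 mm wide, 10 mm high lies under tube and coupling.
- socket_mouth (a point): Centre of the mouth of the coupling's steel socket (41 mm across), on the axis at station x 45 mm. At the start 40 mm of the nipple are inside. An aluminium V-rest 30 mm wide carries the tube's barrel from below (station x -85 to -5 mm, all of it at least 12 mm below the axis), so the tube draws out along the station's -x and then lifts.
- sleeve (a joint): Brass sleeve on the socket, slides along station x: 0 fully forward (rest), 0.018 m fully back at the lamp unit. A spring drives it forward (5 N, 12 N fully back). It locks the nipple until it is back by about 0.012 m (push to 0.015 or more and wait 0.7 s): the nipple then lifts 5 mm and an ejector slides the tube about 22 mm out. Let go, the sleeve snaps forward; the tube stays free.
- flange_face (a point): Centre of the front face (towards the tube) of the sleeve's flange, on the axis, at station x 50 mm at rest; moves with the sleeve. The flange is a ring 70 mm across, 6 mm thick; behind it the sleeve is 55 mm across. In front of it are 30 mm of room before the barrel, with only the 5 mm socket lip (41 mm across) and the 24 mm nipple, so it can be pushed, e.g. on its upper part.
- tube_mid (a point): Collimator tube, loose, about 0.22 kg: middle of its black barrel (36 mm across, 100 mm long, blue band near each end), on the axis. x runs along the tube towards its steel nipple, 24 mm across and 65 mm long, which begins 50 mm from this point and has a thin groove near its end. Round: roll does not matter. Starts at station x -30 mm, 65 mm above the table.
- nipple_tip (a point): End of the tube's nipple, on the axis, 115 mm from tube_mid.
- tube: The whole collimator tube; same origin and axes as tube_mid.
- case: Open black case, fixed; place and yaw vary: 215 x 156 x 60 mm (x, y, z), filled with dark grey foam, cutouts with blue floors. Origin at the middle of its underside. The tube's cutout runs along local x, nipple to +x: wide part 108 x 41 mm (x -86.5 to 21.5 mm), then narrow part 65 x 30 mm (to x 86.5 mm); floor 32 mm, foam top 60 mm above the table.
- seat (a point): Where tube_mid lies when the tube is home: 50 mm above the table at case (-32.5, 0) mm; x as the case's x (direction of the nipple). It is the middle of a finger notch across the cutout, 52 mm along x by 136 mm along y, floor 15 mm above the table. Four springy nibs at the top of the wide part's walls stand in 4 mm: press the tube down past them (5 to 12 N), then they hold it.
- eyepiece: Black and silver eyepiece, 34 mm across and 55 mm tall, standing in a square cutout of the same foam at about local (60, 48) mm of the case, 25 mm proud of the foam. Origin in its underside. Leave it.
- flask: Dark steel flask, 58 mm across, 170 mm tall, standing between lamp unit and case. Origin in its underside. Loose, leave it.
- mug: White mug, 76 mm across, 90 mm tall, at one side. Origin in its underside. Loose, leave it.
- phone: Black phone lying flat, 150 (x) x 74 x 9 mm, in front of the robot. Origin in its underside. Loose, leave it.
- marker: Blue and white marker pen lying, 135 mm (x) long, 14 mm thick, in front of the robot. Origin in its underside. Loose, leave it.
- lens: Round lens in a black ring on a foot 50 mm across, 85 mm tall, standing beside the tube, about 100 mm from its axis. Origin in its underside. Loose, leave it.
- driver: Screwdriver lying along its x, at one side. Loose, leave it.
Things that resemble listed ones, but are neither listed nor needed, are in the scene too. What is shaped like the tube but white is not meant.

How it is judged (in metres and radians):
On the way, in this order (a step that is already met when the one before it is completed fails the run):
1. the sleeve is pushed back and the tube springs loose (value of joint sleeve above 0.009 m and x of tube_mid in the frame of station below -0.038 m).
2. the sleeve has snapped fully forward with the tube uncoupled (value of joint sleeve below 0.002 m and x of tube_mid in the frame of station below -0.042 m), for 0.1 s.
At the end, for the whole second after the job is handed in: The tube lies home in its cutout: middle of the barrel within 6 mm along, 4 mm across and 4 mm in height of the seat, nipple in the narrow part and level (tip within 6 mm of the height of the seat, 107 to 123 mm ahead of it), at rest; the sleeve is fully forward (within 2 mm) (x of tube_mid in the frame of seat between -0.006 and 0.006 m and y of tube_mid in the frame of seat between -0.004 and 0.004 m and z of tube_mid in the frame of seat between -0.004 and 0.004 m and x of nipple_tip in the frame of seat between 0.107 and 0.123 m and z of nipple_tip in the frame of seat between -0.006 and 0.006 m and linear speed of tube below 0.02 m/s and value of joint sleeve below 0.002 m); the robot touches nothing.
It fails at once if a bystander (flask, mug, phone, marker, lens or screwdriver) is shifted more than 20 mm, or the eyepiece more than 10 mm (distance of any of flask, mug, phone, marker, lens, driver from where it was at the start of the episode above 0.02 m or distance of eyepiece from where it was at the start of the episode above 0.01 m).
It fails at once if the tube is dropped (falls free faster than 0.6 m/s, about 2 cm) (linear speed of tube above 0.6 m/s and contact force between the fingers and tube below 0.01 N).
It also fails if it takes over 54 s, if anything falls off the work surface, if the arm or the gripper's body presses on something with over 40 N, if the wrist force passes 120 N, or if a joint passes its speed limit or range.

## Working session

There is one attempt and no reset: what is moved stays moved. The work goes in short steps, Python scripts to look and compute and a shell command to move; the robot and the scene stay as the last step left them, time stands still between calls to the robot, and variables do not carry over. Pictures are saved under pics/ and viewed, at most 10 in all, crops included, and the job is handed in when it is done.

```bash
mkdir -p pics
cat > h.py <<'E'
from station import *
import numpy as np, cv2
def snap(n,f=None):
    p=capture(n)
    if f: cv2.imwrite('pics/'+f,p['color'][:,:,::-1])
    return p
def ray(p,uv):
    K=p['mtx'];x=(uv[0]-K[0,2])/K[0,0];y=(uv[1]-K[1,2])/K[1,1]
    rd=np.hypot(x,y);r=rd
    for _ in range(30): r=rd/(1+p['k1']*r*r)
    s=r/rd if rd>0 else 1
    T=np.array(p['world_to_cam']);R=T[:3,:3];c=-R.T@T[:3,3]
    return c,R.T@np.array([x*s,-y*s,-1])
def atz(p,uv,z):
    c,d=ray(p,uv);return c+d*(z-c[2])/d[2]
def proj(p,X):
    T=np.array(p['world_to_cam']);q=T[:3,:3]@np.array(X)+T[:3,3]
    x,y=q[0]/-q[2],-q[1]/-q[2];f=1+p['k1']*(x*x+y*y);K=p['mtx']
    return np.array([K[0,0]*x*f+K[0,2],K[1,1]*y*f+K[1,2]])
E
python3 - <<'E'
from h import *
for n in('top','side'):
    p=snap(n,n+'0.png'); T=np.array(p['world_to_cam']);print(n,-T[:3,:3].T@T[:3,3],p['mtx'][0,0],p['k1'])
    for l in('tube','case','station','sleeve','eyepiece','flask','lens','mug','phone','marker','driver'):
        print(l,[(round(d['conf'],2),np.round(d['centre']).tolist(),np.round(atz(p,d['centre'],.06),3)[:2].tolist()) for d in search_frame(p,l)[:3]])
print(sense()['time_s'],sense()['ee_rot'])
E
```

```text
top [ 0.24350375 -0.10699843  1.61580535] 458.4133052191096 -0.10747244617283219
tube [(0.81, [352.0, 272.0], [0.355, -0.342]), (0.74, [407.0, 287.0], [0.291, -0.528]), (0.72, [317.0, 223.0], [0.531, -0.238])]
case [(0.97, [183.0, 222.0], [0.559, 0.227])]
station [(0.61, [312.0, 167.0], [0.731, -0.235]), (0.58, [187.0, 227.0], [0.541, 0.214]), (0.48, [97.0, 278.0], [0.38, 0.53])]
sleeve [(0.69, [313.0, 196.0], [0.627, -0.232])]
eyepiece [(0.66, [225.0, 280.0], [0.35, 0.087])]
flask [(0.69, [250.0, 236.0], [0.497, -0.005])]
lens [(0.55, [285.0, 229.0], [0.516, -0.125])]
mug [(0.68, [98.0, 277.0], [0.385, 0.528])]
phone [(0.84, [226.0, 281.0], [0.348, 0.085]), (0.5, [251.0, 237.0], [0.495, -0.008]), (0.21, [316.0, 222.0], [0.533, -0.234])]
marker [(0.54, [294.0, 268.0], [0.38, -0.146]), (0.51, [184.0, 223.0], [0.557, 0.222]), (0.5, [316.0, 223.0], [0.53, -0.233])]
driver [(0.65, [408.0, 233.0], [0.477, -0.55]), (0.35, [163.0, 216.0], [0.585, 0.297])]
side [ 0.04701833 -0.90494156  0.88751062] 389.391090893145 -0.00846377071442574
tube [(0.98, [298.0, 237.0], [0.535, -0.215]), (0.9, [281.0, 373.0], [0.276, -0.557]), (0.79, [322.0, 184.0], [0.754, -0.033])]
case [(0.72, [242.0, 167.0], [0.552, 0.201])]
station [(0.79, [353.0, 224.0], [0.72, -0.25])]
sleeve [(0.67, [325.0, 224.0], [0.642, -0.207])]
eyepiece [(0.58, [241.0, 146.0], [0.613, 0.333])]
flask [(0.61, [255.0, 199.0], [0.506, 0.008])]
lens [(0.55, [283.0, 229.0], [0.515, -0.163])]
mug [(0.72, [168.0, 141.0], [0.368, 0.511])]
phone [(0.56, [205.0, 206.0], [0.344, 0.053])]
marker [(0.59, [238.0, 249.0], [0.356, -0.174]), (0.49, [364.0, 346.0], [0.477, -0.594])]
driver [(0.74, [351.0, 224.0], [0.713, -0.246]), (0.7, [359.0, 343.0], [0.472, -0.582]), (0.18, [203.0, 208.0], [0.336, 0.048])]
1.2 [[ 9.17218657e-01 -3.98384156e-01  4.46928925e-06]
 [-3.98384156e-01 -9.17218656e-01  3.53944325e-05]
 [-1.00012657e-05 -3.42449279e-05 -9.99999999e-01]]
```

View pics/top0.png

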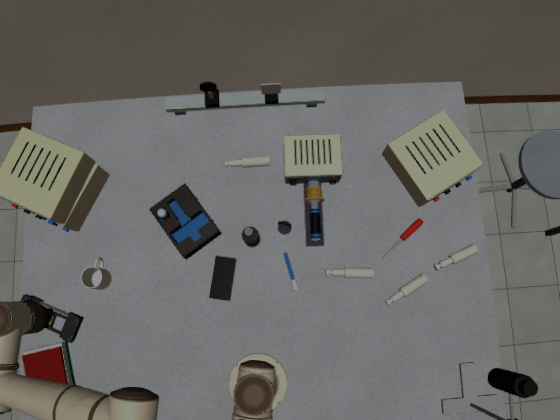

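View pics/side0.png

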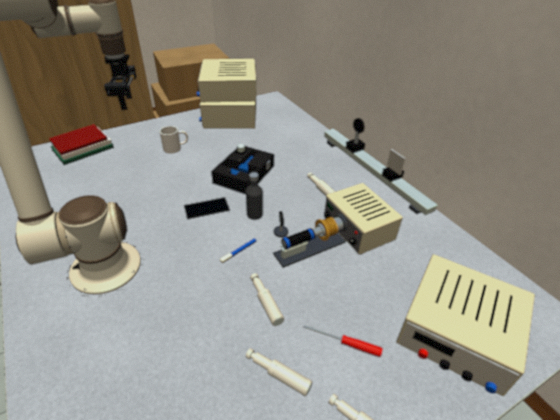

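Run:
```python
from h import *
a=cv2.imread('pics/top0.png');b=cv2.imread('pics/side0.png')
f=lambda i,x,y,w,h,s:cv2.resize(i[y:y+h,x:x+w],None,fx=s,fy=s,interpolation=cv2.INTER_CUBIC)
m=np.vstack([np.hstack([f(a,270,125,80,60*2,5)[:600],f(a,145,175,80,120,5)])[:600]])
cv2.imwrite('pics/crop0.png',m)
m=np.hstack([f(b,265,180,80*2-20,100,4)[:400,:560],])
p=capture('top');q=capture('side')
for pp,n in((p,'top'),(q,'side')):
  for l in('tube','case','station','sleeve'):
    for d in regions_of(pp,l)[:2]:
        r=d['region'].astype(np.uint8); x,y,w,h=cv2.boundingRect(r)
        print(n,l,round(d['conf'],2),np.round(d['centre'],1),(x,y,w,h),cv2.minAreaRect(cv2.findNonZero(r)) ,r.sum())
```

```text
top tube 0.83 [315.6 221.8] (310, 202, 11, 37) ((315.0, 220.0), (36.0, 10.0), 90.0) 350
top tube 0.74 [249.3 162.3] (225, 156, 46, 11) ((247.40158081054688, 161.43328857421875), (9.180074691772461, 45.09176254272461), 87.27368927001953) 346
top case 0.61 [185.4 221.9] (151, 185, 70, 73) ((184.95945739746094, 221.24322509765625), (62.88996887207031, 45.68532180786133), 54.462318420410156) 2668
top station 0.65 [314.5 164.2] (284, 134, 58, 112) ((313.52728271484375, 189.79217529296875), (110.86515045166016, 56.96614456176758), 88.02507019042969) 3465
top sleeve 0.45 [314.7 197.3] (305, 186, 19, 17) ((313.55078125, 193.71066284179688), (15.745597839355469, 18.096750259399414), 85.91438293457031) 229
side tube 0.95 [283.1 372.8] (246, 349, 67, 46) ((278.8495788574219, 370.89398193359375), (73.3259506225586, 16.8906192779541), 29.981639862060547) 1019
side tube 0.91 [268.8 303.1] (251, 275, 33, 50) ((265.64703369140625, 299.4117736816406), (55.908538818359375, 14.062882423400879), 59.036251068115234) 610
side case 0.79 [243.3 168.1] (211, 146, 65, 47) ((243.13731384277344, 168.64454650878906), (41.143714904785156, 63.54620361328125), 46.46879959106445) 1863
side station 0.93 [352.3 225.8] (274, 183, 129, 85) ((335.1240539550781, 227.5912322998047), (67.32337951660156, 133.6215362548828), 70.01689147949219) 4922
side station 0.73 [241.5 148.2] (237, 144, 9, 11) ((241.0, 149.0), (10.0, 8.0), 90.0) 88
side sleeve 0.67 [327.4 223.6] (316, 217, 22, 24) ((327.365966796875, 227.55154418945312), (21.538742065429688, 19.384870529174805), 68.96248626708984) 278
```

View pics/crop0.png

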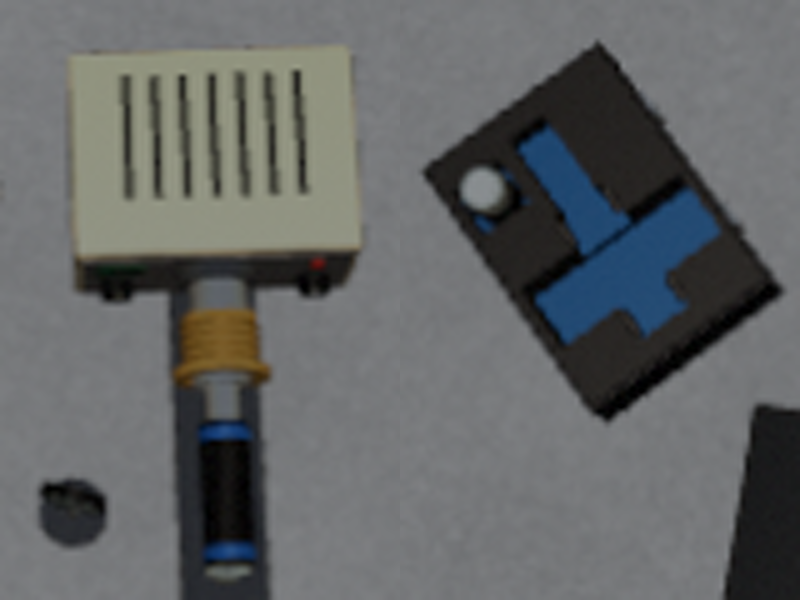

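```bash
cat > fit.py <<'E'
from h import *
from scipy.optimize import least_squares
p=snap('top');q=snap('side')
def W(s,l): c,d=np.cos(s[2]),np.sin(s[2]);return [s[0]+c*l[0]-d*l[1],s[1]+d*l[0]+c*l[1],l[2]]
L=lambda x,y:[(x+.5)/5-.5+270,(y+.5)/5-.5+125]
R=lambda x,y:[(x-400+.5)/5-.5+145,(y+.5)/5-.5+175]
st=[((.28,.1,.105),L(68,56)),((.28,-.1,.105),L(347,46)),((.13,-.1,.105),L(361,250)),((.13,.1,.105),L(76,259)),
 ((.05,.035,.065),L(174,374)),((.05,-.035,.065),L(270,370)),((.02,0,.083),L(226,423)),((-.08,0,.083),L(230,562))]
ca=[((.1075,.078,.06),R(423,172)),((.1075,-.078,.06),R(598,42)),((-.1075,.078,.06),R(605,408)),((-.1075,-.078,.06),R(782,287))]
for n,o,s0 in(('station',st,[.53,-.235,0]),('case',ca,[.557,.222,.8])):
    f=lambda s:np.concatenate([proj(p,W(s,l))-u for l,u in o])
    r=least_squares(f,s0);print(n,np.round(r.x,4),np.degrees(r.x[2]),np.round(f(r.x).reshape(-1,2),2).tolist())
    if n=='station':S=r.x
    else:C=r.x
np.save('S.npy',S);np.save('C.npy',C)
im=cv2.resize(q['color'][:,:,::-1],None,fx=5,fy=5,interpolation=cv2.INTER_CUBIC)
def pl(s,pts,col):
    a=np.array([((proj(q,W(s,l))+.5)*5-.5) for l in pts]).round().astype(int);cv2.polylines(im,[a],False,col,1)
pl(S,[(.28,.1,.105),(.28,-.1,.105),(.13,-.1,.105),(.13,.1,.105),(.28,.1,.105)],(0,0,255))
pl(S,[(-.08,0,.083),(.02,0,.083)],(0,255,0));pl(S,[(.05,.035*np.cos(t),.065+.035*np.sin(t)) for t in np.linspace(0,6.28,40)],(0,255,255))
for x in(-.08,.02):pl(S,[(x,.018*np.cos(t),.065+.018*np.sin(t)) for t in np.linspace(0,6.28,40)],(0,255,255))
pl(C,[(.1075,.078,.06),(.1075,-.078,.06),(-.1075,-.078,.06),(-.1075,.078,.06),(.1075,.078,.06)],(0,0,255))
cv2.imwrite('pics/chk.png',np.hstack([im[700:1300,1020:1420],im[1000:1600-0,1350:1750]][0:2]))
E
python3 fit.py
```

```text
station [ 0.5581 -0.2302 -0.0216] -1.23728566924726 [[-0.52, -0.67], [0.63, -0.52], [0.62, -0.35], [-0.56, -0.17], [-0.64, 1.56], [0.25, 1.66], [-0.22, -1.3], [0.43, -0.26]]
case [0.5675 0.2206 0.6046] 34.63839469700808 [[0.15, 0.4], [0.96, -0.12], [-1.07, 1.54], [-0.02, -1.83]]
```

View pics/chk.png

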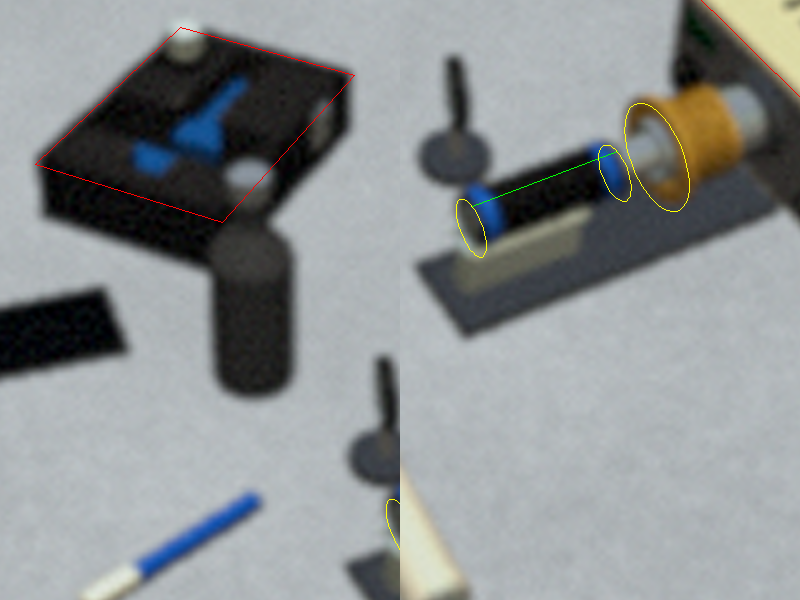

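```bash
python3 -m pendant '[{"x":0.1,"y":-0.3,"z":0.32,"rz":0.031,"claw":0},{"x":0.337,"y":-0.804,"z":0.32,"rz":0.031,"claw":0},{"x":0.337,"y":-0.804,"z":0.32,"rz":0.031,"claw":0},{"x":0.337,"y":-0.804,"z":0.32,"rz":0.031,"claw":0},{"x":0.337,"y":-0.804,"z":0.32,"rz":0.031,"claw":0},{"x":0.337,"y":-0.804,"z":0.32,"rz":0.031,"claw":0},{"x":0.337,"y":-0.804,"z":0.32,"rz":0.031,"claw":0},{"x":0.337,"y":-0.804,"z":0.32,"rz":0.031,"claw":0}]'
python3 -m pendant '[{"x":0.337,"y":-0.804,"z":0,"rz":0.031,"claw":0},{"x":0.337,"y":-0.804,"z":0,"rz":0.031,"claw":0},{"x":0.337,"y":-0.804,"z":0,"rz":0.031,"claw":0},{"x":0.337,"y":-0.804,"z":0,"rz":0.031,"claw":0},{"x":0.337,"y":-0.804,"z":0,"rz":0.031,"claw":0},{"x":0.337,"y":-0.804,"z":0,"rz":0.031,"claw":0},{"x":0.337,"y":-0.804,"z":0,"rz":0.031,"claw":0},{"x":0.337,"y":-0.804,"z":0,"rz":0.031,"claw":0}]'
python3 -m pendant '[{"x":0.337,"y":-0.804,"z":0,"rz":0.031,"claw":0},{"x":0.337,"y":-0.804,"z":0,"rz":0.031,"claw":0},{"x":0.337,"y":-0.804,"z":0,"rz":0.031,"claw":0},{"x":0.337,"y":-0.804,"z":0,"rz":0.031,"claw":0},{"x":0.337,"y":-0.804,"z":0,"rz":0.031,"claw":0},{"x":0.337,"y":-0.804,"z":0,"rz":0.031,"claw":0},{"x":0.337,"y":-0.804,"z":0,"rz":0.031,"claw":0},{"x":0.337,"y":-0.804,"z":0,"rz":0.031,"claw":0}]'
python3 -m pendant '[{"x":0.337,"y":-0.804,"z":0,"rz":0.031,"claw":0},{"x":0.337,"y":-0.804,"z":0,"rz":0.031,"claw":0},{"x":0.337,"y":-0.804,"z":0,"rz":0.031,"claw":0},{"x":0.337,"y":-0.804,"z":0,"rz":0.031,"claw":0},{"x":0.337,"y":-0.804,"z":-0.4,"rz":0.031,"claw":0},{"x":0.337,"y":-0.804,"z":-0.6,"rz":0.031,"claw":0},{"x":0.337,"y":-0.804,"z":-0.6,"rz":0.031,"claw":0},{"x":0.337,"y":-0.804,"z":-0.6,"rz":0.031,"claw":0}]'
python3 -c "
from h import *
s=sense();print(s['ee_rot'],s['time_s'])
p=snap('top');q=snap('side')
a=cv2.resize(p['color'][140:250,270:350,::-1],None,fx=5,fy=5,interpolation=2);b=cv2.resize(q['color'][170:280,270:350,::-1],None,fx=5,fy=5,interpolation=2)
cv2.imwrite('pics/c1.png',np.hstack([a,b]))"
```

```text
[[ 9.17198745e-01 -3.98429996e-01  6.55521193e-06]
 [-3.98429995e-01 -9.17198745e-01 -3.00189264e-05]
 [ 1.79728729e-05  2.49215286e-05 -1.00000000e+00]] 1.8$[0]: bad value
$[0]: bad value
$[0]: bad value
$[0]: bad value
```

View pics/c1.png

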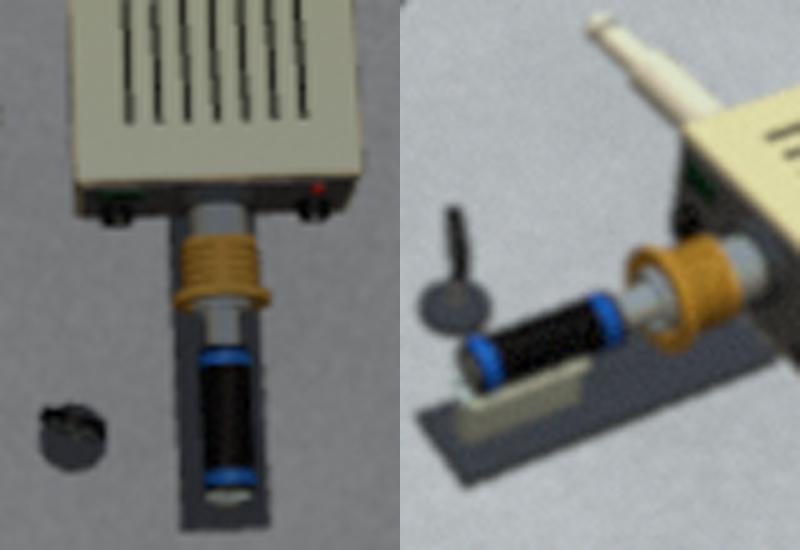

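```bash
python3 -m pendant '[{"x":0.1,"y":-0.3,"z":0.32,"rx":0,"ry":0,"rz":0.031,"claw":0},{"x":0.337,"y":-0.804,"z":0.32,"rx":0,"ry":0,"rz":0.031,"claw":0},{"x":0.337,"y":-0.804,"z":0.32,"rx":0,"ry":0,"rz":0.031,"claw":0},{"x":0.337,"y":-0.804,"z":0.32,"rx":0,"ry":0,"rz":0.031,"claw":0},{"x":0.337,"y":-0.804,"z":0.32,"rx":0,"ry":0,"rz":0.031,"claw":0},{"x":0.337,"y":-0.804,"z":0.32,"rx":0,"ry":0,"rz":0.031,"claw":0},{"x":0.337,"y":-0.804,"z":0.32,"rx":0,"ry":0,"rz":0.031,"claw":0},{"x":0.337,"y":-0.804,"z":0.32,"rx":0,"ry":0,"rz":0.031,"claw":0}]'
```

```text
time_s: 2.9
tcp_pos: [0.3328, 0.373, 0.3019]
ee_rot: [[0.952, -0.306, -0.001], [-0.306, -0.952, -0.001], [-0.0, 0.001, -1.0]]
wrist_force: [1.3, 0.4, 0.9]
gripper_width: 0.175
gripper_force: 0.0
```

```bash
python3 -m pendant '[{"x":0.42,"y":-1,"z":0,"rx":0,"ry":0,"rz":0.04,"claw":0},{"x":0.42,"y":-1,"z":0,"rx":0,"ry":0,"rz":0.04,"claw":0},{"x":0.42,"y":-1,"z":0,"rx":0,"ry":0,"rz":0.04,"claw":0},{"x":0.42,"y":-1,"z":0,"rx":0,"ry":0,"rz":0.04,"claw":0},{"x":0.42,"y":-1,"z":0,"rx":0,"ry":0,"rz":0.04,"claw":0},{"x":0.42,"y":-1,"z":0,"rx":0,"ry":0,"rz":0.04,"claw":0},{"x":0.42,"y":-1,"z":0,"rx":0,"ry":0,"rz":0.04,"claw":0},{"x":0.42,"y":-1,"z":0,"rx":0,"ry":0,"rz":0.04,"claw":0}]'
python3 -m pendant '[{"x":0.42,"y":-1,"z":0,"rx":0,"ry":0,"rz":0.04,"claw":0},{"x":0.42,"y":-1,"z":0,"rx":0,"ry":0,"rz":0.04,"claw":0},{"x":0.42,"y":-1,"z":0,"rx":0,"ry":0,"rz":0.04,"claw":0},{"x":0.42,"y":-1,"z":0,"rx":0,"ry":0,"rz":0.04,"claw":0},{"x":0.42,"y":-1,"z":0,"rx":0,"ry":0,"rz":0.04,"claw":0},{"x":0.42,"y":-1,"z":0,"rx":0,"ry":0,"rz":0.04,"claw":0},{"x":0.42,"y":-1,"z":0,"rx":0,"ry":0,"rz":0.04,"claw":0},{"x":0.42,"y":-1,"z":0,"rx":0,"ry":0,"rz":0.04,"claw":0}]'
```

```text
time_s: 3.9
tcp_pos: [0.438, 0.1233, 0.3025]
ee_rot: [[0.983, -0.184, -0.0], [-0.184, -0.983, 0.0], [-0.0, 0.0, -1.0]]
wrist_force: [0.4, -0.1, -0.7]
gripper_width: 0.003
gripper_force: 0.0
time_s: 4.9
tcp_pos: [0.5431, -0.1264, 0.3029]
ee_rot: [[0.998, -0.059, 0.001], [-0.059, -0.998, 0.0], [0.001, -0.0, -1.0]]
wrist_force: [0.1, 0.7, 0.6]
gripper_width: 0.004
gripper_force: 0.0
```

```bash
python3 -m pendant '[{"x":0.172,"y":-0.418,"z":0,"rx":0,"ry":0,"rz":0.012,"claw":0},{"x":0.172,"y":-0.418,"z":0,"rx":0,"ry":0,"rz":0.012,"claw":0},{"x":0.172,"y":-0.418,"z":-0.3,"rx":0,"ry":0,"rz":0.012,"claw":0},{"x":0.172,"y":-0.418,"z":-0.5,"rx":0,"ry":0,"rz":0.012,"claw":0},{"x":0.172,"y":-0.418,"z":-0.7,"rx":0,"ry":0,"rz":0.012,"claw":0},{"x":0.172,"y":-0.418,"z":-0.848,"rx":0,"ry":0,"rz":0.012,"claw":0},{"x":0.172,"y":-0.418,"z":-0.848,"rx":0,"ry":0,"rz":0.012,"claw":0},{"x":0.172,"y":-0.418,"z":-0.848,"rx":0,"ry":0,"rz":0.012,"claw":0}]'
python3 -c "
from h import *
p=snap('top');q=snap('side')
a=cv2.resize(p['color'][140:250,270:350,::-1],None,fx=5,fy=5,interpolation=2);b=cv2.resize(q['color'][170:280,270:350,::-1],None,fx=5,fy=5,interpolation=2)
cv2.imwrite('pics/c2.png',np.hstack([a,b]))"
```

```text
time_s: 5.9
tcp_pos: [0.5876, -0.232, 0.0926]
ee_rot: [[1.0, -0.022, 0.003], [-0.022, -1.0, -0.001], [0.003, 0.001, -1.0]]
wrist_force: [0.4, -0.2, -0.1]
gripper_width: 0.006
gripper_force: 0.0
```

View pics/c2.png

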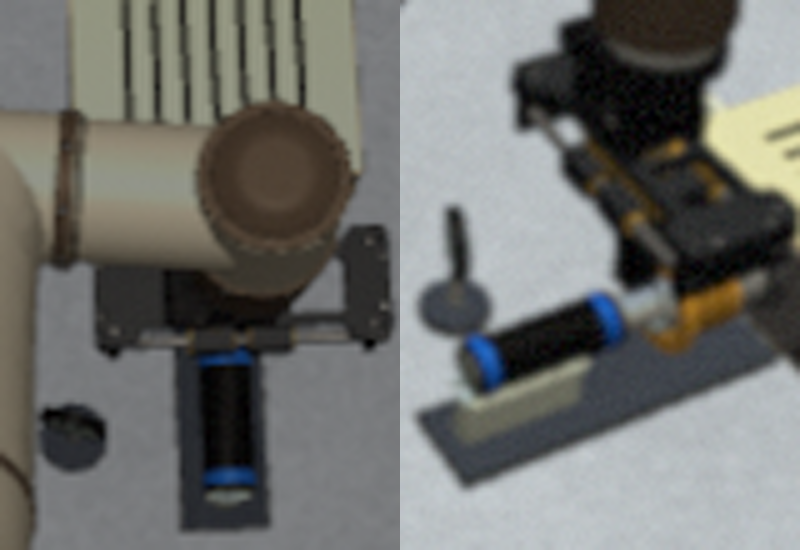

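```bash
python3 -m pendant '[{"x":0.02,"y":0,"z":-0.008,"rx":0,"ry":0,"rz":0,"claw":0},{"x":0.04,"y":0,"z":-0.008,"rx":0,"ry":0,"rz":0,"claw":0},{"x":0.05,"y":-0.001,"z":-0.008,"rx":0,"ry":0,"rz":0,"claw":0},{"x":0.06,"y":-0.001,"z":-0.008,"rx":0,"ry":0,"rz":0,"claw":0},{"x":0.07,"y":-0.001,"z":-0.008,"rx":0,"ry":0,"rz":0,"claw":0},{"x":0.08,"y":-0.002,"z":-0.008,"rx":0,"ry":0,"rz":0,"claw":0},{"x":0.09,"y":-0.002,"z":-0.008,"rx":0,"ry":0,"rz":0,"claw":0},{"x":0.1,"y":-0.002,"z":-0.008,"rx":0,"ry":0,"rz":0,"claw":0}]'
```

```text
time_s: 7.0
tcp_pos: [0.6069, -0.2327, 0.0884]
ee_rot: [[1.0, -0.024, -0.01], [-0.024, -1.0, 0.001], [-0.01, -0.001, -1.0]]
wrist_force: [-9.9, 1.2, 6.9]
gripper_width: -0.001
gripper_force: 4.9
```

```bash
python3 -m pendant '[{"x":0.008,"y":0,"z":0.006,"rx":0,"ry":0,"rz":0,"claw":0},{"x":0.016,"y":0,"z":0.006,"rx":0,"ry":0,"rz":0,"claw":0},{"x":0.024,"y":0,"z":0.006,"rx":0,"ry":0,"rz":0,"claw":0},{"x":0.024,"y":0,"z":0.006,"rx":0,"ry":0,"rz":0,"claw":0},{"x":0.024,"y":0,"z":0.006,"rx":0,"ry":0,"rz":0,"claw":0},{"x":0.024,"y":0,"z":0.006,"rx":0,"ry":0,"rz":0,"claw":0},{"x":0.024,"y":0,"z":0.006,"rx":0,"ry":0,"rz":0,"claw":0},{"x":0.024,"y":0,"z":0.006,"rx":0,"ry":0,"rz":0,"claw":0}]'
cat > tp.py <<'E'
from h import *
p=snap('top');q=snap('side')
for n,c in(('top',p),('side',q)):
    for d in regions_of(c,'tube'):
        r=d['region'];im=c['color'].astype(int);blue=r&(im[:,:,2]-im[:,:,0]>50)
        if blue.sum()>10:
            u=np.argwhere(blue)[:,::-1].mean(0);print(n,round(d['conf'],2),np.round(d['centre'],1),np.round(u,1),np.round(atz(c,u,.08),4))
E
python3 tp.py
```

```text
time_s: 8.0
tcp_pos: [0.6114, -0.2328, 0.0885]
ee_rot: [[1.0, -0.025, -0.014], [-0.025, -1.0, 0.002], [-0.014, -0.002, -1.0]]
wrist_force: [-9.8, 0.4, 4.3]
gripper_width: 0.006
gripper_force: 5.1
top 0.61 [315.9 228.6] [315.2 228.3] [ 0.5076 -0.2281  0.08  ]
side 0.89 [293.1 237.4] [291.8 239.8] [ 0.5019 -0.2336  0.08  ]
```

```bash
python3 -m pendant '[{"x":-0.12,"y":0,"z":0.01,"rx":0,"ry":0,"rz":0,"claw":0},{"x":-0.12,"y":0,"z":0.16,"rx":0,"ry":0,"rz":0,"claw":0},{"x":-0.2,"y":0.014,"z":0.36,"rx":0,"ry":0,"rz":0,"claw":0.5},{"x":-0.446,"y":0.014,"z":0.4,"rx":0,"ry":0,"rz":0,"claw":0.9},{"x":-0.446,"y":0.014,"z":0.4,"rx":0,"ry":0,"rz":0,"claw":0.9},{"x":-0.446,"y":0.014,"z":0.4,"rx":0,"ry":0,"rz":0,"claw":0.9},{"x":-0.446,"y":0.014,"z":0.4,"rx":0,"ry":0,"rz":0,"claw":0.9},{"x":-0.446,"y":0.014,"z":0.4,"rx":0,"ry":0,"rz":0,"claw":0.9}]'
python3 tp.py; python3 -c "
from h import *
p=snap('top');q=snap('side')
a=cv2.resize(p['color'][140:250,270:350,::-1],None,fx=5,fy=5,interpolation=2);b=cv2.resize(q['color'][170:280,270:350,::-1],None,fx=5,fy=5,interpolation=2)
cv2.imwrite('pics/c3.png',np.hstack([a,b]))"
```

```text
time_s: 9.2
tcp_pos: [0.5065, -0.2292, 0.1893]
ee_rot: [[1.0, -0.023, -0.001], [-0.023, -1.0, 0.0], [-0.001, -0.0, -1.0]]
wrist_force: [0.0, 0.6, 0.3]
gripper_width: 0.601
gripper_force: 0.0
top 0.57 [316.  238.5] [315.8 241. ] [ 0.4641 -0.2269  0.08  ]
side 0.87 [292.2 238.1] [291.6 239.9] [ 0.5012 -0.2336  0.08  ]
```

View pics/c3.png

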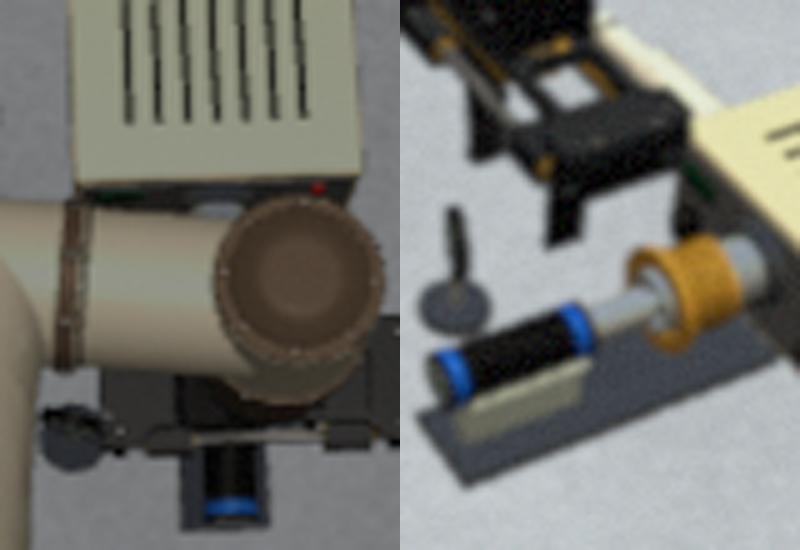

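```bash
python3 -m pendant '[{"x":0,"y":0,"z":-0.2,"rx":0,"ry":0,"rz":0,"claw":0.9},{"x":0,"y":0,"z":-0.4,"rx":0,"ry":0,"rz":0,"claw":0.9},{"x":0,"y":0,"z":-0.5,"rx":0,"ry":0,"rz":0,"claw":0.9},{"x":0,"y":0,"z":-0.57,"rx":0,"ry":0,"rz":0,"claw":0.9},{"x":0,"y":0,"z":-0.57,"rx":0,"ry":0,"rz":0,"claw":0.9},{"x":0,"y":0,"z":-0.57,"rx":0,"ry":0,"rz":0,"claw":0},{"x":0,"y":0,"z":-0.57,"rx":0,"ry":0,"rz":0,"claw":0},{"x":0,"y":0,"z":-0.57,"rx":0,"ry":0,"rz":0,"claw":0}]'
python3 -m pendant '[{"x":0,"y":0,"z":0,"rx":0,"ry":0,"rz":0,"claw":0},{"x":0,"y":0,"z":0,"rx":0,"ry":0,"rz":0,"claw":0},{"x":0,"y":0,"z":0,"rx":0,"ry":0,"rz":0,"claw":0},{"x":0,"y":0,"z":0,"rx":0,"ry":0,"rz":0,"claw":0},{"x":0,"y":0,"z":0,"rx":0,"ry":0,"rz":0,"claw":0},{"x":0,"y":0,"z":0,"rx":0,"ry":0,"rz":0,"claw":0},{"x":0,"y":0,"z":0,"rx":0,"ry":0,"rz":0,"claw":0},{"x":0,"y":0,"z":0,"rx":0,"ry":0,"rz":0,"claw":0}]'
```

```text
time_s: 10.5
tcp_pos: [0.5062, -0.2293, 0.0484]
ee_rot: [[1.0, -0.023, 0.002], [-0.023, -1.0, -0.0], [0.002, 0.0, -1.0]]
wrist_force: [-0.2, 0.1, 0.1]
gripper_width: 0.645
gripper_force: 0.0
time_s: 11.5
tcp_pos: [0.5058, -0.2266, 0.048]
ee_rot: [[1.0, -0.024, 0.0], [-0.024, -1.0, 0.003], [0.0, -0.003, -1.0]]
wrist_force: [-1.0, 11.9, 6.2]
gripper_width: 0.406
gripper_force: 30.0
```

```bash
python3 -m pendant '[{"x":0,"y":0.01,"z":0,"rx":0,"ry":0,"rz":0,"claw":0},{"x":-0.04,"y":0.011,"z":0,"rx":0,"ry":0,"rz":0,"claw":0},{"x":-0.08,"y":0.012,"z":0,"rx":0,"ry":0,"rz":0,"claw":0},{"x":-0.12,"y":0.013,"z":0,"rx":0,"ry":0,"rz":0,"claw":0},{"x":-0.18,"y":0.014,"z":0.01,"rx":0,"ry":0,"rz":0,"claw":0},{"x":-0.2,"y":0.015,"z":0.1,"rx":0,"ry":0,"rz":0,"claw":0},{"x":-0.2,"y":0.015,"z":0.3,"rx":0,"ry":0,"rz":0,"claw":0},{"x":-0.2,"y":0.015,"z":0.5,"rx":0,"ry":0,"rz":0,"claw":0}]'
```

```text
time_s: 12.5
tcp_pos: [0.4517, -0.2254, 0.1719]
ee_rot: [[1.0, -0.025, -0.008], [-0.025, -1.0, 0.002], [-0.008, -0.001, -1.0]]
wrist_force: [0.9, -0.7, -3.0]
gripper_width: 0.401
gripper_force: 30.0
```

```bash
python3 -m pendant '[{"x":0,"y":0.1,"z":0.2,"rx":0,"ry":0,"rz":0.02,"claw":0},{"x":0,"y":0.2,"z":0.4,"rx":0,"ry":0,"rz":0.04,"claw":0},{"x":0.1,"y":0.4,"z":0.44,"rx":0,"ry":0,"rz":0.06,"claw":0},{"x":0.17,"y":0.64,"z":0.44,"rx":0,"ry":0,"rz":0.08,"claw":0},{"x":0.17,"y":0.86,"z":0.44,"rx":0,"ry":0,"rz":0.1,"claw":0},{"x":0.17,"y":0.86,"z":0.44,"rx":0,"ry":0,"rz":0.1,"claw":0},{"x":0.17,"y":0.86,"z":0.44,"rx":0,"ry":0,"rz":0.1,"claw":0},{"x":0.17,"y":0.86,"z":0.44,"rx":0,"ry":0,"rz":0.1,"claw":0}]'
cat > cfit.py <<'E'
# refine case pose: render the blue floors (flood of z-layers) and match masks in initial pictures, both views
from h import *
from scipy.optimize import minimize
p=snap('top');q=snap('side')
def W(s,l): c,d=np.cos(s[2]),np.sin(s[2]);return [s[0]+c*l[0]-d*l[1],s[1]+d*l[0]+c*l[1],l[2]]
box=lambda x0,x1,y0,y1,z:[(x0,y0,z),(x1,y0,z),(x1,y1,z),(x0,y1,z)]
F=8
def mask(c,s):
    # outline of case (convex hull of box)
    P=np.array([(proj(c,W(s,(x,y,z)))+.5)*F-.5 for x in(-.1075,.1075) for y in(-.078,.078) for z in(0,.06)],np.float32)
    m=np.zeros((420*F,560*F),np.uint8);cv2.fillConvexPoly(m,cv2.convexHull(P).astype(int),255);return cv2.resize(m,(560,420),interpolation=cv2.INTER_AREA)/255.
obs=[]
for c,f in((p,'top0.png'),(q,'side0.png')):
    im=cv2.imread('pics/'+f).astype(int);lum=im.mean(2)
    obs.append((c,im))
C=np.load('C.npy')
bg=[]
for c,im in obs:
    m=mask(c,C);D=cv2.dilate(m,np.ones((15,15)))>0
    b=np.median(im[D&(cv2.dilate(m,np.ones((5,5)))==0)],axis=0)
    d=np.abs(im-b).max(2);bg.append((D,np.clip(d/60.,0,1)))
def cost(v):
    s=C+v*np.array([.001,.001,.01]);t=0
    for (c,im),(D,d) in zip(obs,bg)[:]if False else list(zip(obs,bg)):
        t+=((mask(c,s)-d)[D]**2).sum()
    return t
best=None
for n,sel in(('both',[0,1]),('top',[0]),('side',[1])):
    def cost(v):
        s=C+v*np.array([.001,.001,.01]);return sum(((mask(obs[i][0],s)-bg[i][1])[bg[i][0]]**2).sum() for i in sel)
    r=minimize(cost,[0,0,0],method='Nelder-Mead',options=dict(initial_simplex=[[0,0,0],[4,0,0],[0,4,0],[0,0,4]],maxfev=120))
    s=C+r.x*np.array([.001,.001,.01]);print(n,np.round(s,4),np.degrees(s[2]).round(2),r.fun,cost([0,0,0]),'seat',np.round(W(s,(-.0325,0,.05)),4))
    if n=='both':np.save('C2.npy',s)
E
python3 cfit.py
```

```text
time_s: 13.5
tcp_pos: [0.4972, -0.012, 0.2818]
ee_rot: [[0.959, 0.284, -0.002], [0.284, -0.959, -0.001], [-0.002, -0.0, -1.0]]
wrist_force: [0.4, 0.2, -2.5]
gripper_width: 0.405
gripper_force: 30.0
both [0.5697 0.2259 0.5896] 33.78 328.9738408304499 479.84093041138027 seat [0.5427 0.2078 0.05  ]
top [0.5689 0.2248 0.587 ] 33.63 39.725481545559404 140.6070655517109 seat [0.5419 0.2068 0.05  ]
side [0.5707 0.2289 0.5901] 33.81 268.00606016916566 339.2338648596694 seat [0.5437 0.2108 0.05  ]
```

```bash
cat > ov.py <<'E'
from h import *
def W(s,l): c,d=np.cos(s[2]),np.sin(s[2]);return [s[0]+c*l[0]-d*l[1],s[1]+d*l[0]+c*l[1],l[2]]
p=snap('top');q=snap('side');s=np.array([.5692,.2253,.588])
out=[]
for c,f,x,y in((p,'top0.png',145,180),(q,'side0.png',205,135)):
    im=cv2.resize(cv2.imread('pics/'+f)[y:y+80,x:x+80],None,fx=5,fy=5,interpolation=2)
    im=np.clip(im.astype(int)*2,0,255).astype(np.uint8)
    def pl(pts,col):
        a=np.array([(proj(c,W(s,l))-[x,y]+.5)*5-.5 for l in pts]).round().astype(int);cv2.polylines(im,[a],True,col,1)
    bx=lambda x0,x1,y0,y1,z:[(x0,y0,z),(x1,y0,z),(x1,y1,z),(x0,y1,z)]
    pl(bx(-.1075,.1075,-.078,.078,.06),(0,0,255))
    pl(bx(-.0865,.0215,-.0205,.0205,.032),(0,255,255));pl(bx(.0215,.0865,-.015,.015,.032),(0,255,255));pl(bx(-.0585,-.0065,-.068,.068,.015),(0,255,0))
    pl(bx(.0215,.0865,-.015,.015,.06),(255,0,255));pl(bx(-.0585,-.0065,-.068,.068,.06),(255,0,255))
    out.append(im)
cv2.imwrite('pics/ov.png',np.hstack(out))
E
python3 ov.py
```

```text
(no output)
```

View pics/ov.png

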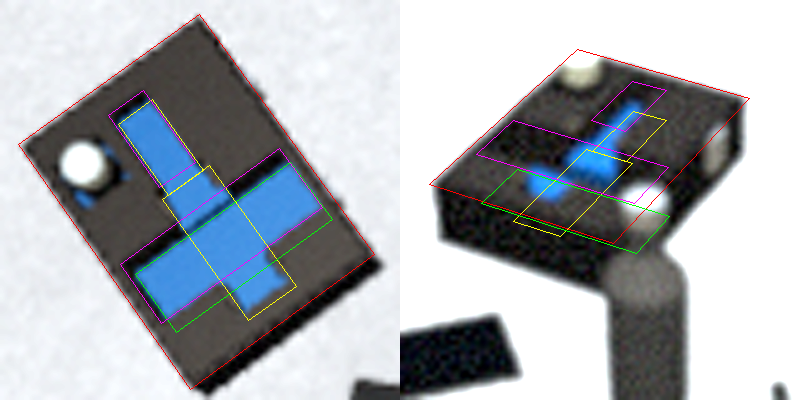

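```bash
python3 -m pendant '[{"x":0.05,"y":0.25,"z":0,"rx":0,"ry":0,"rz":0.025,"claw":0},{"x":0.1,"y":0.5,"z":0,"rx":0,"ry":0,"rz":0.05,"claw":0},{"x":0.15,"y":0.75,"z":0,"rx":0,"ry":0,"rz":0.075,"claw":0},{"x":0.182,"y":0.876,"z":-0.1,"rx":0,"ry":0,"rz":0.0956,"claw":0},{"x":0.182,"y":0.876,"z":-0.3,"rx":0,"ry":0,"rz":0.0956,"claw":0},{"x":0.182,"y":0.876,"z":-0.5,"rx":0,"ry":0,"rz":0.0956,"claw":0},{"x":0.182,"y":0.876,"z":-0.69,"rx":0,"ry":0,"rz":0.0956,"claw":0},{"x":0.182,"y":0.876,"z":-0.69,"rx":0,"ry":0,"rz":0.0956,"claw":0}]'
python3 - <<'E'
from h import *
p=snap('top');q=snap('side');s=sense();t=np.array(s['tcp_pos']);R=np.array(s['ee_rot']);print(t,R[:,0])
out=[]
o=t-.019*R[:,2]
for c,x,y in((p,145,170),(q,205,110)):
    im=cv2.resize(c['color'][y:y+100,x:x+80,::-1],None,fx=5,fy=5,interpolation=2);im=np.clip(im.astype(int)*2,0,255).astype(np.uint8)
    for a,r in((-.05,.018),(.05,.018),(.115,.012)):
        P=[o+R@[a,r*np.cos(k),r*np.sin(k)] for k in np.linspace(0,6.28,30)]
        A=np.array([(proj(c,l)-[x,y]+.5)*5-.5 for l in P]).round().astype(int);cv2.polylines(im,[A],True,(0,0,255),1)
    out.append(im)
cv2.imwrite('pics/hov.png',np.hstack(out))
E
```

```text
time_s: 14.7
tcp_pos: [0.5413, 0.2063, 0.1062]
ee_rot: [[0.831, 0.556, -0.009], [0.556, -0.831, -0.006], [-0.01, -0.0, -1.0]]
wrist_force: [-0.2, 0.5, -1.8]
gripper_width: 0.403
gripper_force: 30.0
[0.54515313 0.20871336 0.11143707] [0.83018688 0.55748147 0.00203926]
```

View pics/hov.png

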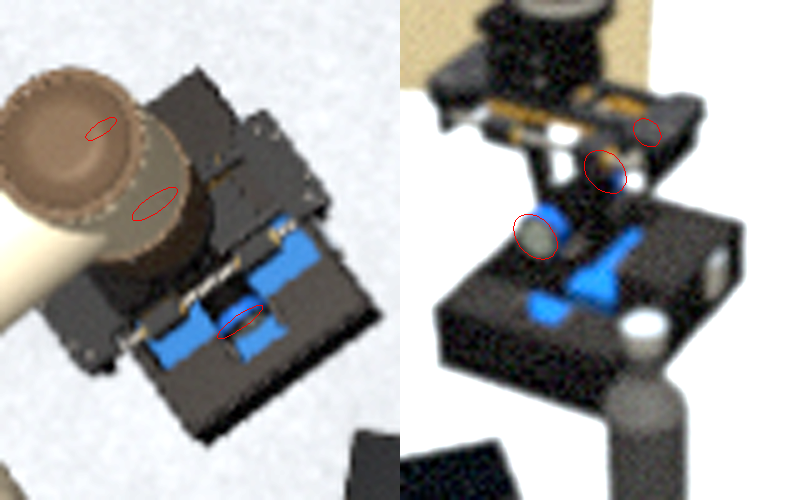

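```bash
python3 -m pendant '[{"x":0,"y":0,"z":-0.06,"rx":0,"ry":0,"rz":0,"claw":0},{"x":0,"y":0,"z":-0.1,"rx":0,"ry":0,"rz":0,"claw":0},{"x":0,"y":0,"z":-0.1,"rx":0,"ry":0,"rz":0,"claw":0},{"x":0,"y":0,"z":-0.1,"rx":0,"ry":0,"rz":0,"claw":0},{"x":0,"y":0,"z":-0.1,"rx":0,"ry":0,"rz":0,"claw":0},{"x":0,"y":0,"z":-0.1,"rx":0,"ry":0,"rz":0,"claw":0},{"x":0,"y":0,"z":-0.1,"rx":0,"ry":0,"rz":0,"claw":0},{"x":0,"y":0,"z":-0.1,"rx":0,"ry":0,"rz":0,"claw":0}]'
```

```text
time_s: 15.8
tcp_pos: [0.5437, 0.2085, 0.0851]
ee_rot: [[0.83, 0.557, 0.0], [0.557, -0.83, 0.0], [0.0, 0.0, -1.0]]
wrist_force: [-0.1, -1.0, -2.3]
gripper_width: 0.404
gripper_force: 30.0
```

```bash
python3 -m pendant '[{"x":-0.005,"y":-0.003,"z":-0.02,"rx":0,"ry":0,"rz":0,"claw":0},{"x":-0.005,"y":-0.003,"z":-0.05,"rx":0,"ry":0,"rz":0,"claw":0},{"x":-0.005,"y":-0.003,"z":-0.08,"rx":0,"ry":0,"rz":0,"claw":0},{"x":-0.005,"y":-0.003,"z":-0.1,"rx":0,"ry":0,"rz":0,"claw":0},{"x":-0.005,"y":-0.003,"z":-0.12,"rx":0,"ry":0,"rz":0,"claw":0},{"x":-0.005,"y":-0.003,"z":-0.13,"rx":0,"ry":0,"rz":0,"claw":0},{"x":-0.005,"y":-0.003,"z":-0.14,"rx":0,"ry":0,"rz":0,"claw":0},{"x":-0.005,"y":-0.003,"z":-0.14,"rx":0,"ry":0,"rz":0,"claw":0}]'
```

```text
time_s: 16.8
tcp_pos: [0.5429, 0.2087, 0.0504]
ee_rot: [[0.83, 0.558, 0.001], [0.558, -0.83, 0.002], [0.002, -0.001, -1.0]]
wrist_force: [-1.6, 3.2, -0.6]
gripper_width: 0.407
gripper_force: 30.0
```

```bash
python3 -m pendant '[{"x":-0.002,"y":0.004,"z":-0.01,"rx":0,"ry":0,"rz":0,"claw":0},{"x":-0.002,"y":0.004,"z":-0.02,"rx":0,"ry":0,"rz":0,"claw":0},{"x":-0.002,"y":0.004,"z":-0.03,"rx":0,"ry":0,"rz":0,"claw":0},{"x":-0.002,"y":0.004,"z":-0.04,"rx":0,"ry":0,"rz":0,"claw":0},{"x":-0.002,"y":0.004,"z":-0.05,"rx":0,"ry":0,"rz":0,"claw":0},{"x":-0.002,"y":0.004,"z":-0.06,"rx":0,"ry":0,"rz":0,"claw":0},{"x":-0.002,"y":0.004,"z":-0.07,"rx":0,"ry":0,"rz":0,"claw":0},{"x":-0.002,"y":0.004,"z":-0.078,"rx":0,"ry":0,"rz":0,"claw":0}]'
```

```text
time_s: 17.8
tcp_pos: [0.5415, 0.2087, 0.0327]
ee_rot: [[0.83, 0.558, -0.001], [0.558, -0.83, -0.001], [-0.001, 0.0, -1.0]]
wrist_force: [-11.5, 2.1, 23.9]
gripper_width: 0.406
gripper_force: 30.0
```

```bash
python3 -m pendant '[{"x":0,"y":0,"z":-0.006,"rx":0,"ry":0,"rz":0,"claw":0},{"x":-0.008,"y":0.004,"z":-0.006,"rx":0,"ry":0,"rz":0,"claw":0},{"x":-0.008,"y":0.004,"z":-0.006,"rx":0,"ry":0,"rz":0,"claw":0},{"x":-0.008,"y":0.004,"z":0,"rx":0,"ry":0,"rz":0,"claw":0},{"x":-0.008,"y":0.004,"z":0.004,"rx":0,"ry":0,"rz":0,"claw":0},{"x":-0.008,"y":0.004,"z":0.004,"rx":0,"ry":0,"rz":0,"claw":0},{"x":-0.008,"y":0.004,"z":0.004,"rx":0,"ry":0,"rz":0,"claw":0},{"x":-0.008,"y":0.004,"z":0.004,"rx":0,"ry":0,"rz":0,"claw":0}]'
```

```text
time_s: 18.8
tcp_pos: [0.5414, 0.2089, 0.0329]
ee_rot: [[0.83, 0.558, 0.002], [0.558, -0.83, -0.001], [0.001, 0.002, -1.0]]
wrist_force: [0.2, -1.9, 8.1]
gripper_width: 0.409
gripper_force: 30.0
```

```bash
python3 -m pendant '[{"x":0,"y":0,"z":0.002,"rx":0,"ry":0,"rz":0,"claw":0.7},{"x":0,"y":0,"z":0.002,"rx":0,"ry":0,"rz":0,"claw":0.7},{"x":0,"y":0,"z":0.002,"rx":0,"ry":0,"rz":0,"claw":0.7},{"x":0,"y":0,"z":0.002,"rx":0,"ry":0,"rz":0,"claw":0.7},{"x":0,"y":0,"z":0.002,"rx":0,"ry":0,"rz":0,"claw":0.7},{"x":0,"y":0,"z":0.002,"rx":0,"ry":0,"rz":0,"claw":0.7},{"x":0,"y":0,"z":0.002,"rx":0,"ry":0,"rz":0,"claw":0.7},{"x":0,"y":0,"z":0.002,"rx":0,"ry":0,"rz":0,"claw":0.7}]'
python3 -m pendant '[{"x":0,"y":0,"z":0.1,"rx":0,"ry":0,"rz":0,"claw":0.7},{"x":0,"y":0,"z":0.3,"rx":0,"ry":0,"rz":0,"claw":0.7},{"x":0,"y":0,"z":0.5,"rx":0,"ry":0,"rz":0,"claw":0.7},{"x":0,"y":0,"z":0.7,"rx":0,"ry":0,"rz":0,"claw":0.7},{"x":-0.2,"y":0.4,"z":0.9,"rx":0,"ry":0,"rz":0,"claw":0.7},{"x":-0.4,"y":0.6,"z":0.9,"rx":0,"ry":0,"rz":0,"claw":0.7},{"x":-0.6,"y":0.8,"z":0.9,"rx":0,"ry":0,"rz":0,"claw":0.7},{"x":-0.6,"y":1,"z":0.9,"rx":0,"ry":0,"rz":0,"claw":0.7}]'
python3 - <<'E'
from h import *
p=snap('top');q=snap('side')
s=np.array([.5692,.2253,.588]);c,d=np.cos(s[2]),np.sin(s[2])
R=np.array([[c,-d,0],[d,c,0],[0,0,1]]);o=np.array([s[0],s[1],0])+R@[-.0325,0,.05]
out=[]
for cam,x,y in((p,145,170),(q,205,110)):
    im=cv2.resize(cam['color'][y:y+100,x:x+80,::-1],None,fx=5,fy=5,interpolation=2);im=np.clip(im.astype(int)*2,0,255).astype(np.uint8)
    for a,r in((-.05,.018),(.05,.018),(.115,.012)):
        A=np.array([(proj(cam,o+R@[a,r*np.cos(k),r*np.sin(k)])-[x,y]+.5)*5-.5 for k in np.linspace(0,6.28,30)]).round().astype(int);cv2.polylines(im,[A],True,(0,0,255),1)
    out.append(im)
cv2.imwrite('pics/end.png',np.hstack(out))
E
```

```text
time_s: 19.8
tcp_pos: [0.54, 0.2098, 0.0321]
ee_rot: [[0.83, 0.557, 0.0], [0.557, -0.83, 0.0], [0.0, -0.0, -1.0]]
wrist_force: [-0.3, 0.5, -0.6]
gripper_width: 0.695
gripper_force: 0.0
time_s: 20.8
tcp_pos: [0.4092, 0.4144, 0.2553]
ee_rot: [[0.83, 0.557, 0.001], [0.557, -0.83, 0.001], [0.001, -0.001, -1.0]]
wrist_force: [1.1, -0.1, -0.3]
gripper_width: 0.7
gripper_force: 0.0
```

View pics/end.png

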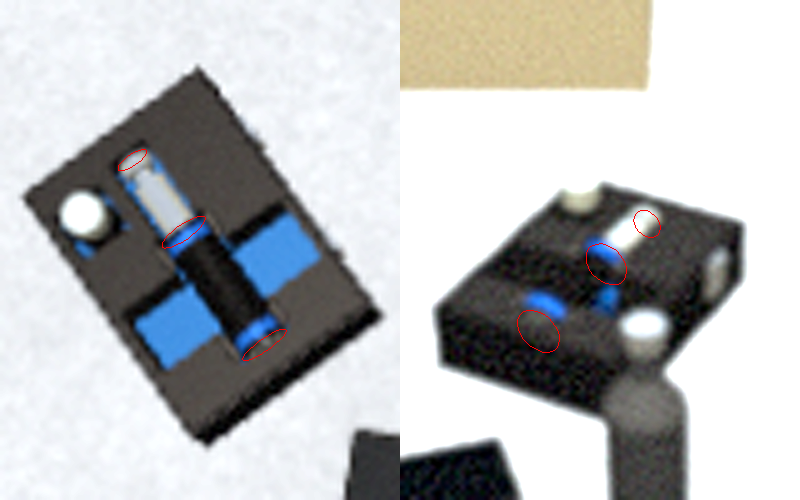

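Run:
```python
from h import *
s=np.array([.5692,.2253,.588]);c,d=np.cos(s[2]),np.sin(s[2])
R=np.array([[c,-d,0],[d,c,0],[0,0,1]]);o=np.array([s[0],s[1],0])
rs=[]
for n,(x0,x1,y0,y1) in(('top',(169,184,198,216)),('side',(246,259,150,162))):
    p=snap(n);im=p['color'].astype(int)[y0:y1,x0:x1]
    m=(im.min(2)>75)
    u=np.argwhere(m)[:,::-1].mean(0)+[x0,y0];print(n,m.sum(),u);rs.append(ray(p,u))
(a,u),(b,v)=rs
k=np.linalg.lstsq(np.c_[u,-v],b-a,rcond=None)[0];P,Q=a+k[0]*u,b+k[1]*v
print(P,Q,R.T@((P+Q)/2-o))
```

```text
top 88 [175.97727273 208.57954545]
side 56 [250.78571429 155.07142857]
[0.60740668 0.24965348 0.06662765] [0.61238995 0.24772647 0.06735459] [ 0.04683747 -0.0031136   0.06699112]
```

```bash
python3 -c "
from station import *
print(finish_job())"
```

```text
the job is handed in; nothing more can be done
None
```

The tube was uncoupled, pressed into its foam cutout and released, and the job was handed in at about 21 s; no verdict came back. The sleeve looked fully forward again. The final images and contact forces fit the tube being home, but camera height was only good to about 6 mm, so the 4 mm height limit is not confirmed.

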